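Ram stuck laundry tablets home in their tube

TASK

Two laundry tablets have stuck near the mouth of the narrow clear tube on the counter. Take the slim wooden rod from its holder block, push the tablets down the tube with it until they sit on the bottom, and press firmly there to be sure they are home. Let go and leave the rod standing in the tube on top of the tablets.

Things in the scene. Friction and masses are not known exactly. Their poses are not given: they have to be found in the camera images.
- rod: Slim wooden rod, loose, 155 mm long, 0.1 kg, upright in a hole (40 wide, 37 deep) of a wooden block 85 x 85 x 45 mm. Origin: centre of its lower end, z up the rod. Foot 28 mm across, 12 high; shaft 20 across; round handle 30 across from 88 to 150 mm above the origin: grip that from above. The stouter masher (130 high, foot 72 across, no block) does not fit the tube.
- tube: Clear plastic tube, upright on a grey laminate plate 110 x 110 x 10 mm fixed to the counter. Origin: on the tube's axis at the underside of the plate (counter height), z up. Tube 54 mm outside, 46 mm inside diameter; open mouth 110 mm and inner floor 16 mm above the origin.
- tablets (a joint): Slide of the stack of two white, blue-banded tablets (43 mm across, 36 high in all) down the tube, m. Stack top: 102 mm minus this above the tube's origin. Starts at 0 to 0.015; at 0.050 it sits on the floor (top at 52 mm), a hard stop. Snug: about 6 N moves it, the rod's weight alone does not. 10 N or more at the bottom is firm.
Mind the look-alikes: they are no part of the job. There is more than one size of the rod; the job needs the largest.

How it is judged:
By the outcome, as a careful person would: the job done as asked, in the order asked, and still so for the second after the job is handed in, with the robot touching nothing.
It also fails if it takes over 42 s, if anything falls off the work surface, if the arm or the gripper's body presses on something with over 40 N, if the wrist force passes 120 N, or if a joint passes its speed limit or range.

ROBOT

A 6-joint arm with a two-finger parallel gripper is mounted at the origin on the work surface. World frame = base frame: x ahead of the robot, y to its left, z up, the work surface at z = 0. Lengths are in m, angles in rad, forces in N, time in s.
With the tool pointing down it reaches from about 0.25 to 0.775 m from the base axis. Payload 4 kg.
Tool frame: the origin (TCP) lies on the centre line of the jaws, within the pads' length; the fingertips stand 14 mm ahead of it and the grasp point (between the pads) lies 5 mm behind it (robot.tcp_to_tips is the distance from the TCP to the fingertips, in m); z points along the fingers, y is the line along which they close (so a half turn about z gives the same grasp; the last joint's range is limited). The gripper opens to 94 mm and grips with 3 to 60 N. Pads are 16 mm wide; open, the fingers measure 119 mm over their backs; the gripper's body (75 mm by 177 mm) begins 78 mm behind the grasp point.
Start: joints at [-1.334, 0.087, 1.371, -0, 1.684, -0.103], TCP at [0.183, -0.519, 0.22] pointing down, gripper open.
Joint ranges: [-3.1, 3.1], [-0.76, 2.03], [0.27, 2.55], [-1.08, 4.22], [0.17, 2.65], [-2.57, 2.57]. Speed limits (rad/s): [2.79, 2.79, 3.14, 3.14, 3.14, 3.14].

INTERFACE

Orientations are given as [roll, pitch, yaw] about the fixed x, y, z axes, in that order (R = Rz(yaw) Ry(pitch) Rx(roll)).
In Python, from bench import robot gives the robot as it stands.
- The arm moves only by the tool carry_out, never from a script. Its argument "increments" is a list of rows, each a list of 3 entries, a list of its own where there are three numbers: the closure in counts, from 0 (fully open) to 255 (shut), then the shift along the tool's x, y, z in mm, then the turn about the tool's z in degrees. In form: [[fingers, [dx, dy, dz], twist], ...]. A call has 1 to 8 rows; each row shifts and turns the commanded pose from where the row before left it, along the tool's axes as they then stand; what a row does not reach is not made up. A row lasts 1/10 s, in which the tool goes at most 50 mm and 8.59 degrees, less where a joint would pass 70% of its speed; a pose out of reach is approached as far as the arm can. A call with a gripper value outside its range is refused whole. The fingers move at their own pace and stop on an object; the grip force is fixed at half the most. Time passes only in rows, so rows that do not move let the fingers close. It gives the time, the measured TCP pose, the force, the opening and the grip force at its end, in the units of the state.
- robot.get_obs(): the state, without advancing time (a new reading comes with each control period).
- robot.snapshot(name): name is "side" or "top"; returns the picture (480x640x3 uint8, blue, green, red); there is no depth.
- robot.get_calibration(name): a dict with "vfov" (degrees; the focal length in pixels is half the picture's height over the tangent of half this angle, whatever the lens; pixels are square), "cx", "cy" (the principal point, pixels), "k1" (the pictures are not rectified: a ray, as slopes to the right and down, at radius r is drawn at 1 + k1 r^2 times it, then the intrinsics apply), "T" (4x4, takes a point from camera to world coordinates). Camera axes: x right, y down, z forward; pixel columns grow to the right and rows downward; lengths in m; the calibration is good to about 2 mm. A picture is of the moment at which its call begins. get_calibration takes no time and is no camera call.
- robot.close_job(): hands the job in; it is judged then, once.
The state is a dict: "time": time; "joint_positions": joint angles; "qvel": joint speeds; "joint_torque": joint torques, N m; "tool_pos": TCP position; "ee_rot": TCP orientation; "wrist_force": force on the tool from outside, world axes, zero at the start; "wrist_torque": the same for the moment, N m; "width": finger opening in m; "finger_force": force on a finger pad.
Only numpy, scipy, OpenCV 4.12 (cv2) and the standard library are available. Lean on these libraries where they do the work, as an engineer would, in place of code of your own. Each camera call takes 0.05 s, during which the arm holds its last target. There are 200 camera calls.

## Working session

There is one attempt and no reset: what is moved stays moved. The work goes in short steps, Python scripts to look and compute and a tool call to move; the robot and the scene stay as the last step left them, time stands still between calls to the robot, and variables do not carry over. Pictures are saved under pics/ and viewed, at most 10 in all, crops included, and the job is handed in when it is done.

Besides the shell and the picture viewer there is one more tool, called after "Call:" by a JSON object that holds its "name" and its "arguments", one argument or row to a line. carry_out: Moves the arm, as the interface text tells. Its arguments: {"type":"object","properties":{"increments":{"type":"array","items":{"type":"array"}}},"required":["increments"]}

```bash
mkdir -p pics
cat > h.py <<'E'
import numpy as np, cv2
from bench import robot
def K(n):
    c=robot.get_calibration(n); f=240/np.tan(np.radians(c["vfov"])/2)
    return c,np.array([[f,0,c["cx"]],[0,f,c["cy"]],[0,0,1.]]),np.array([c["k1"],0,0,0,0.]),np.array(c["T"])
def ray(n,uv):
    c,k,d,T=K(n); p=cv2.undistortPoints(np.array([[uv]],float),k,d)[0,0]
    return T[:3,3],T[:3,:3]@np.array([p[0],p[1],1])
def at_z(n,uv,z):
    o,r=ray(n,uv); return o+r*(z-o[2])/r[2]
def proj(n,P):
    c,k,d,T=K(n); Ti=np.linalg.inv(T)
    return cv2.projectPoints(np.array(P,float).reshape(-1,1,3),cv2.Rodrigues(Ti[:3,:3])[0],Ti[:3,3],k,d)[0][:,0]
def snap(n,f):
    im=np.array(robot.snapshot(n)); cv2.imwrite(f"pics/{f}.png",im); return im
E
python3 - <<'E'
from h import *
for n in("top","side"):
    snap(n,n+"0"); c=K(n); print(n,c[0]["vfov"],c[0]["k1"],c[3].round(3))
print(robot.get_obs())
E
```

```text
top 54.23697924081791 -0.07524579333216429 [[-0.078 -0.975  0.208  0.379]
 [-0.997  0.077 -0.013  0.035]
 [-0.003 -0.209 -0.978  0.744]
 [ 0.     0.     0.     1.   ]]
side 47.40864862093707 0.016826688857230137 [[-0.99  -0.097  0.102  0.44 ]
 [-0.14   0.754 -0.641  0.523]
 [-0.015 -0.649 -0.76   0.662]
 [ 0.     0.     0.     1.   ]]
{'time': 0.1, 'joint_positions': array([-1.33406163e+00,  8.78310470e-02,  1.37208105e+00,  8.98503051e-06,
        1.68359246e+00, -1.03114045e-01]), 'qvel': array([ 1.12596271e-03, -6.29496976e-04, -3.75929177e-03, -2.70477553e-04,
       -6.44268027e-04, -4.41877944e-06]), 'joint_torque': array([ 2.11690094e-03, -3.41252875e+01, -3.03301907e+01,  7.19053578e-02,
        3.04252363e-02, -9.89181558e-05]), 'tool_pos': array([ 0.18322185, -0.51809481,  0.21845975]), 'ee_rot': array([-3.13969183e+00, -2.05676820e-04,  3.39849545e-01]), 'wrist_force': array([-1.0462058 ,  0.00426919, -0.29810648]), 'wrist_torque': array([-0.01138889, -0.03137168, -0.05925271]), 'finger_force': 0.0, 'width': 0.09390132140944721}
```

View pics/top0.png

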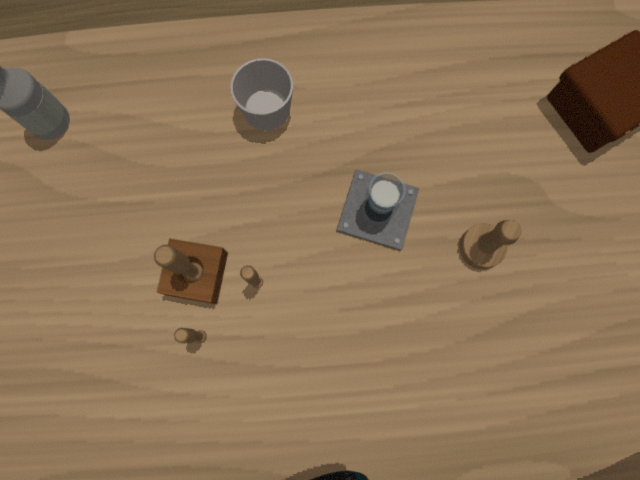

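View pics/side0.png

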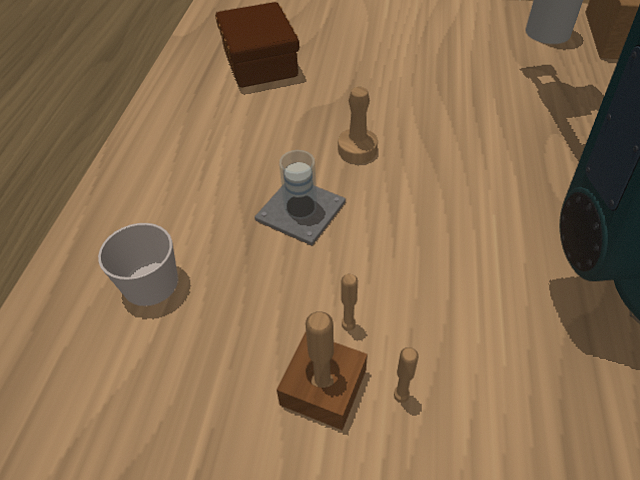

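Top view candidates for the rod:
- rod in the block, head at (168,257)
- small rod at (250,273)
- small rod at (184,336)
- masher at (490,242)

I choose the one in the block. It is the largest slim rod. The tube is at top (385,193) and side (298,175). Next I check the choice in a close crop.

Run:
```python
from h import *
t=cv2.imread("pics/top0.png");s=cv2.imread("pics/side0.png")
def c(im,x,y,w=100,h=75): return cv2.resize(im[y:y+h,x:x+w],(400,300),interpolation=cv2.INTER_CUBIC)
cv2.imwrite("pics/crop.png",np.vstack([np.hstack([c(t,140,232),c(t,330,167)]),np.hstack([c(s,260,305,160,120),c(s,250,140,140,105)])]))
```

```text
(no output)
```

View pics/crop.png

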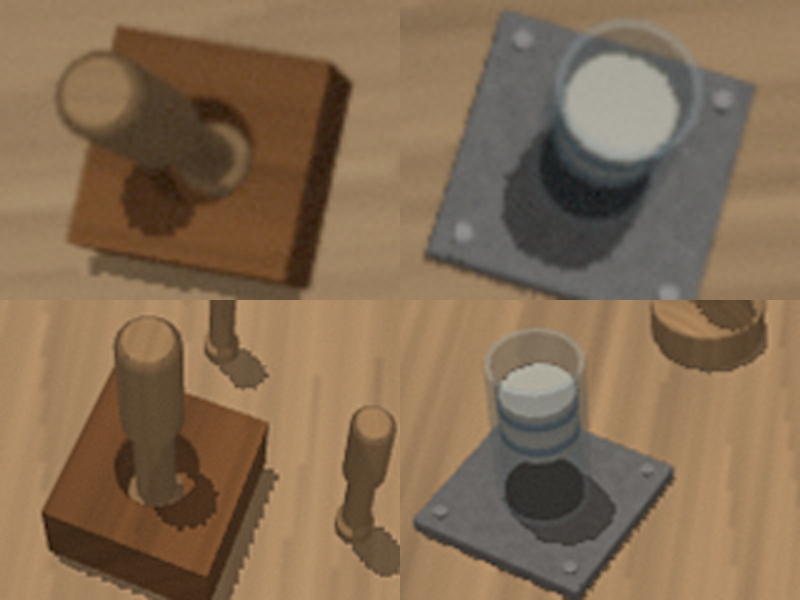

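Run:
```python
from h import *
for nm,z,a,b in(("rodtop",.161,(165.7,254.8),(320,321.8)),("rim",.110,(387,190),(297.2,161.7)),):
    print(nm,at_z("top",a,z).round(4),at_z("side",b,z).round(4))
# plate corners (top crop, z .010) and block corners z .045
pl=[(330+x/4,167+y/4) for x,y in((503,12),(755,87),(428,255))]; pl=[(u-100,v) for u,v in pl]
P=[at_z("top",p,.010) for p in pl];print("plate",(P[1]+P[2])[:2]/2,np.linalg.norm(P[1]-P[0]),np.linalg.norm(P[2]-P[0]))
B=[at_z("top",(140+x/4,232+y/4),.045) for x,y in((118,27),(330,65),(287,283),(68,243))]
print("block",np.mean(B,0),[np.linalg.norm(B[i]-B[i-1]).round(4) for i in range(4)])
S=[at_z("side",(260+x*.4,305+(y-300)*.4),.045) for x,y in((268,425),(45,512),(212,575))]
print("block side",(S[0]+S[1])/2)
# refine overlays
rod=np.mean([at_z("top",(165.7,254.8),.161),at_z("side",(320,321.8),.161)],0)[:2]
rim=np.mean([at_z("top",(387,190),.110),at_z("side",(297.2,161.7),.110)],0)[:2]
print(rod,rim)
th=np.linspace(0,2*np.pi,60)
def circ(c,z,r): return np.c_[c[0]+r*np.cos(th),c[1]+r*np.sin(th),np.full(60,z)]
out=[]
for n in("top","side"):
    im=cv2.resize(cv2.imread(f"pics/{n}0.png"),None,fx=4,fy=4,interpolation=cv2.INTER_CUBIC)
    for c,z,r in((rod,.158,.015),(rod,.096,.015),(rod,.008+.012,.014),(rim,.110,.027),(rim,.01,.027),(rim,.110,.023)):
        cv2.polylines(im,[np.int32((proj(n,circ(c,z,r))+.5)*4)],True,(0,255,0) if z>.05 else (0,0,255),1)
    for c,z in((rod,.1),(rim,.08)):
        u,v=np.int32(proj(n,[[*c,z]])[0]*4); out.append(im[v-150:v+150,u-200:u+200])
cv2.imwrite("pics/ov.png",np.vstack([np.hstack(out[:2]),np.hstack(out[2:])]))
```

```text
rodtop [0.5008 0.2216 0.161 ] [0.5003 0.2229 0.161 ]
rim [ 0.5804 -0.0777  0.11  ] [ 0.5824 -0.0775  0.11  ]
plate [ 0.58015016 -0.07784433] 0.10831961438344782 0.10838461304933983
block [0.49813339 0.22159041 0.045     ] [np.float64(0.0844), np.float64(0.0843), np.float64(0.0839), np.float64(0.0852)]
block side [0.49930217 0.22284642 0.045     ]
[0.50054782 0.22224255] [ 0.58141422 -0.07761079]
```

View pics/ov.png

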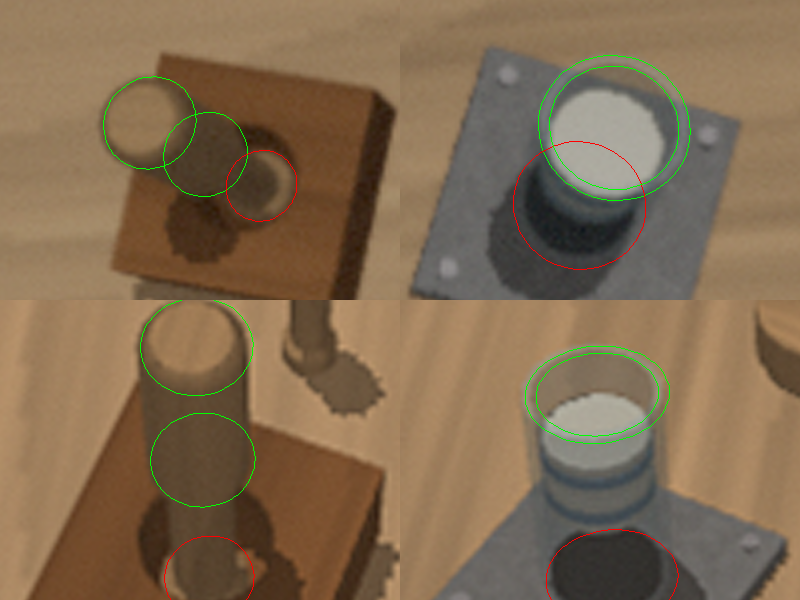

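The rod is the block's occupant, at about (0.499, 0.222). The tube axis is at about (0.581, -0.0776), and the overlays agree with both. Moving over to the rod.

Call:
{"name": "carry_out", "arguments": {
  "increments": [
    [0,[32,-35,0],0],
    [0,[32,-35,0],0],
    [0,[32,-35,0],0],
    [0,[32,-35,0],0],
    [0,[32,-35,0],0],
    [0,[32,-35,0],0],
    [0,[32,-35,0],0],
    [0,[32,-35,0],0]
  ]
}}

```text
time: 0.9
tool_pos: [0.3314, -0.1673, 0.2192]
ee_rot: [3.142, -0.0, 0.339]
wrist_force: [-0.2, -0.4, -0.4]
width: 0.094
finger_force: 0.0
```

Call:
{"name": "carry_out", "arguments": {
  "increments": [
    [0,[32,-35,0],0],
    [0,[32,-35,0],0],
    [0,[32,-35,0],0],
    [0,[32,-35,0],0],
    [0,[32,-35,0],0],
    [0,[32,-35,0],0],
    [0,[20,-20,0],0],
    [0,[0,0,0],0]
  ]
}}

```text
time: 1.7
tool_pos: [0.4548, 0.1211, 0.2183]
ee_rot: [-3.14, 0.002, 0.345]
wrist_force: [0.2, -0.7, -0.4]
width: 0.0938
finger_force: 0.0
```

```bash
cat >> h.py <<'E'
def to(x,y,z):
    o=robot.get_obs(); w=o["ee_rot"][2]; d=np.array([x,y,z])-o["tool_pos"]
    print("t",o["time"],"pos",np.round(o["tool_pos"],4),"rpy",np.round(o["ee_rot"],4),"F",np.round(o["wrist_force"],1),"w",round(o["width"],4),"tool mm",np.round(1e3*np.array([d[0]*np.cos(w)+d[1]*np.sin(w),d[0]*np.sin(w)-d[1]*np.cos(w),-d[2]]),1))
E
python3 -c "from h import *;to(.4990,.2224,.128)"
```

```text
t 1.7 pos [0.4548 0.1211 0.2183] rpy [-3.1404e+00  1.7000e-03  3.4480e-01] F [ 0.2 -0.7 -0.4] w 0.0938 tool mm [ 75.8 -80.4  90.3]
```

Call:
{"name": "carry_out", "arguments": {
  "increments": [
    [0,[30,-32,0],0],
    [0,[30,-32,0],0],
    [0,[16,-16,0],0],
    [0,[0,0,0],0],
    [0,[0,0,20],0],
    [0,[0,0,0],0]
  ]
}}

```text
time: 2.3
tool_pos: [0.4978, 0.217, 0.1967]
ee_rot: [3.141, 0.006, 0.339]
wrist_force: [-0.1, -0.7, -0.3]
width: 0.0939
finger_force: 0.0
```

```bash
python3 -c "
from h import *;to(.4990,.2224,.128)
t=snap('top','t1');s=snap('side','s1')
cv2.imwrite('pics/c1.png',np.hstack([cv2.resize(t[150:350,80:280],(400,400)),cv2.resize(s[220:420,220:420],(400,400))]))"
```

```text
t 2.3 pos [0.4978 0.217  0.1967] rpy [3.1408 0.0063 0.3385] F [-0.1 -0.7 -0.3] w 0.0939 tool mm [ 2.9 -4.7 68.7]
```

View pics/c1.png

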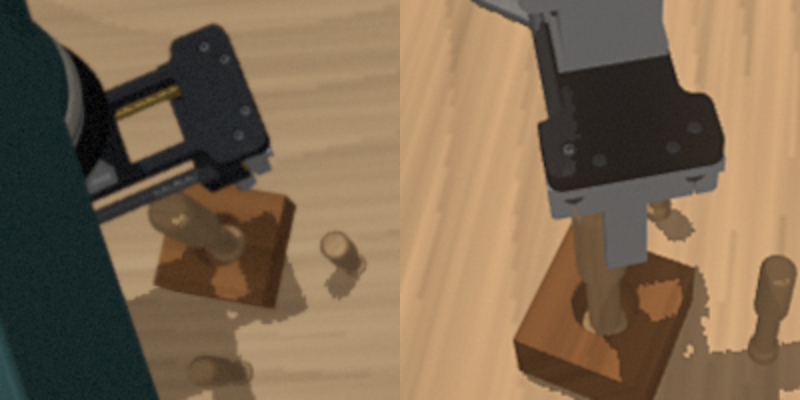

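The gripper is above the rod and clear of its neighbours. Descending and closing.

Call:
{"name": "carry_out", "arguments": {
  "increments": [
    [0,[3,-5,20],0],
    [0,[0,0,25],0],
    [0,[0,0,23],0],
    [0,[0,0,0],0],
    [255,[0,0,0],0],
    [255,[0,0,0],0],
    [255,[0,0,0],0],
    [255,[0,0,0],0]
  ]
}}

```text
time: 3.2
tool_pos: [0.5014, 0.2249, 0.1329]
ee_rot: [3.141, -0.002, 0.34]
wrist_force: [0.5, -0.2, -0.4]
width: 0.0655
finger_force: 0.0
```

Call:
{"name": "carry_out", "arguments": {
  "increments": [
    [255,[0,0,0],0],
    [255,[0,0,0],0],
    [255,[0,0,0],0]
  ]
}}

```text
time: 3.5
tool_pos: [0.5007, 0.2248, 0.1315]
ee_rot: [3.142, -0.0, 0.34]
wrist_force: [0.3, 0.5, 0.3]
width: 0.0414
finger_force: 0.0
```

```bash
python3 -c "from h import *;to(.5,.2224,.260)"
```

```text
t 3.5 pos [0.5007 0.2248 0.1315] rpy [ 3.1415 -0.      0.3399] F [0.3 0.5 0.3] w 0.0414 tool mm [  -1.5    2.  -128.5]
```

Call:
{"name": "carry_out", "arguments": {
  "increments": [
    [255,[0,0,0],0],
    [255,[0,0,0],0],
    [255,[0,0,0],0],
    [255,[0,0,0],0],
    [255,[0,0,-10],0],
    [255,[0,0,-20],0],
    [255,[0,0,-30],0],
    [255,[0,0,-30],0]
  ]
}}

```text
time: 4.3
tool_pos: [0.5003, 0.2246, 0.2224]
ee_rot: [3.142, 0.001, 0.34]
wrist_force: [0.9, 0.3, -1.2]
width: 0.0295
finger_force: 29.9
```

Call:
{"name": "carry_out", "arguments": {
  "increments": [
    [255,[0,0,-30],0],
    [255,[0,0,-15],0],
    [255,[0,0,0],0],
    [255,[0,0,0],0]
  ]
}}

```text
time: 4.7
tool_pos: [0.5004, 0.2247, 0.2655]
ee_rot: [3.142, 0.001, 0.34]
wrist_force: [-1.0, 0.6, -2.7]
width: 0.0298
finger_force: 29.9
```

```bash
python3 -c "
from h import *;to(.5808,-.0776,.262)
t=snap('top','t2');s=snap('side','s2')
cv2.imwrite('pics/c2.png',np.hstack([cv2.resize(t[150:350,80:280],(400,400)),cv2.resize(s[180:420,200:440],(400,400))]))"
```

```text
t 4.7 pos [0.5004 0.2247 0.2655] rpy [3.1415e+00 1.4000e-03 3.3980e-01] F [-1.   0.6 -2.7] w 0.0298 tool mm [-25.  311.8   3.5]
```

View pics/c2.png

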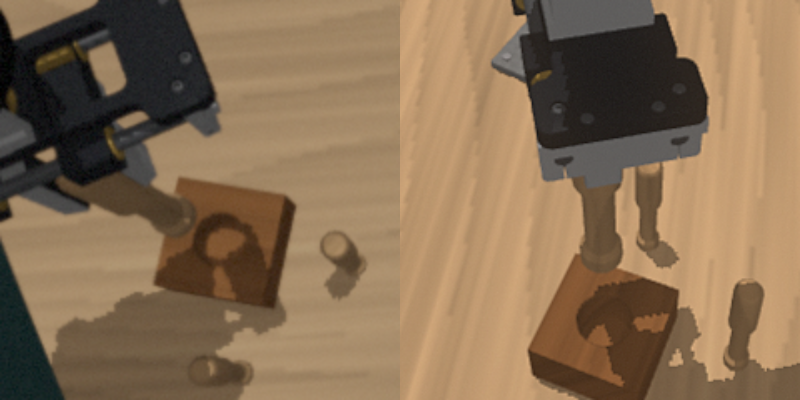

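Call:
{"name": "carry_out", "arguments": {
  "increments": [
    [255,[-3,25,0],0],
    [255,[-3,45,0],0],
    [255,[-4,50,0],0],
    [255,[-4,50,0],0],
    [255,[-4,50,0],0],
    [255,[-4,45,0],0],
    [255,[-3,35,0],0],
    [255,[0,12,0],0]
  ]
}}

```text
time: 5.6
tool_pos: [0.5806, -0.0808, 0.2636]
ee_rot: [-3.14, 0.004, 0.335]
wrist_force: [0.4, 0.6, -0.6]
width: 0.0293
finger_force: 29.9
```

Call:
{"name": "carry_out", "arguments": {
  "increments": [
    [255,[0,0,0],0],
    [255,[0,0,0],0],
    [255,[0,0,0],0]
  ]
}}

```text
time: 5.9
tool_pos: [0.5807, -0.0755, 0.2663]
ee_rot: [-3.141, 0.0, 0.342]
wrist_force: [0.9, -0.2, -1.1]
width: 0.0297
finger_force: 29.9
```

Run:
```python
from h import *
to(.5808,-.0776,.250)
p=robot.get_obs()["tool_pos"]
th=np.linspace(0,2*np.pi,60)
out=[]
for n in("top","side"):
    snap(n,n+"3"); im=cv2.resize(cv2.imread(f"pics/{n}3.png"),None,fx=4,fy=4,interpolation=cv2.INTER_CUBIC)
    for x,y,z,r in((p[0],p[1],p[2]-.124,.014),(p[0],p[1],p[2]-.112,.014),(.5808,-.0776,.11,.027)):
        cv2.polylines(im,[np.int32((proj(n,np.c_[x+r*np.cos(th),y+r*np.sin(th),th*0+z])+.5)*4)],True,(0,255,0),1)
    u,v=np.int32(proj(n,[[.58,-.077,.12]])[0]*4); out.append(im[v-200:v+200,u-200:u+200])
cv2.imwrite("pics/c3.png",np.hstack(out))
```

```text
t 5.9 pos [ 0.5807 -0.0755  0.2663] rpy [-3.1408e+00  2.0000e-04  3.4210e-01] F [ 0.9 -0.2 -1.1] w 0.0297 tool mm [-0.6  2.  16.3]
```

View pics/c3.png

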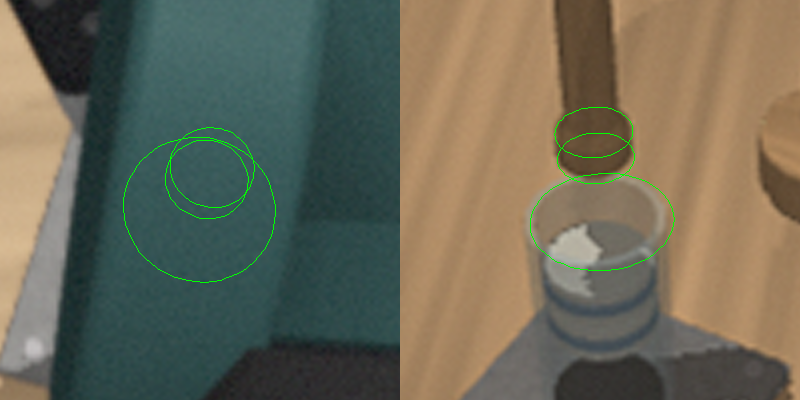

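The rod foot is centred and about 30 mm above the mouth. Lowering it.

Call:
{"name": "carry_out", "arguments": {
  "increments": [
    [255,[0,2,8],0],
    [255,[0,0,12],0],
    [255,[0,0,12],0],
    [255,[0,0,5],0],
    [255,[0,0,4],0],
    [255,[0,0,4],0],
    [255,[0,0,4],0],
    [255,[0,0,4],0]
  ]
}}

```text
time: 6.8
tool_pos: [0.5819, -0.0793, 0.2135]
ee_rot: [3.141, -0.001, 0.34]
wrist_force: [1.4, -0.5, -1.6]
width: 0.0292
finger_force: 29.9
```

Call:
{"name": "carry_out", "arguments": {
  "increments": [
    [255,[0,0,4],0],
    [255,[0,0,4],0],
    [255,[0,0,4],0],
    [255,[0,0,4],0]
  ]
}}

```text
time: 7.2
tool_pos: [0.582, -0.0793, 0.1982]
ee_rot: [3.141, -0.002, 0.34]
wrist_force: [-1.2, -0.1, 5.6]
width: 0.0294
finger_force: 29.9
```

Call:
{"name": "carry_out", "arguments": {
  "increments": [
    [255,[0,0,4],0],
    [255,[0,0,4],0],
    [255,[0,0,4],0],
    [255,[0,0,4],0],
    [255,[0,0,3],0],
    [255,[0,0,0],0]
  ]
}}

```text
time: 7.8
tool_pos: [0.5816, -0.0793, 0.1775]
ee_rot: [-3.142, 0.001, 0.34]
wrist_force: [0.3, -0.2, 0.8]
width: 0.0297
finger_force: 29.9
```

Call:
{"name": "carry_out", "arguments": {
  "increments": [
    [255,[0,0,2],0],
    [255,[0,0,1],0]
  ]
}}

```text
time: 8.0
tool_pos: [0.5818, -0.0793, 0.1755]
ee_rot: [3.141, -0.0, 0.34]
wrist_force: [0.2, -0.1, 5.1]
width: 0.0298
finger_force: 29.9
```

Call:
{"name": "carry_out", "arguments": {
  "increments": [
    [255,[0,0,1],0],
    [255,[0,0,0],0]
  ]
}}

```text
time: 8.2
tool_pos: [0.5819, -0.0792, 0.1752]
ee_rot: [3.141, -0.001, 0.34]
wrist_force: [-0.6, 0.2, 6.0]
width: 0.0294
finger_force: 29.9
```

Call:
{"name": "carry_out", "arguments": {
  "increments": [
    [255,[0,0,1],0],
    [255,[0,0,0],0]
  ]
}}

```text
time: 8.4
tool_pos: [0.582, -0.0792, 0.1752]
ee_rot: [3.141, -0.002, 0.34]
wrist_force: [-1.8, -0.1, 8.2]
width: 0.0293
finger_force: 29.9
```

Call:
{"name": "carry_out", "arguments": {
  "increments": [
    [255,[0,0,1],0],
    [255,[0,0,0],0]
  ]
}}

```text
time: 8.6
tool_pos: [0.5822, -0.0793, 0.1751]
ee_rot: [3.14, -0.003, 0.34]
wrist_force: [-1.2, 0.1, 9.7]
width: 0.0297
finger_force: 30.0
```

Call:
{"name": "carry_out", "arguments": {
  "increments": [
    [255,[0,0,1],0],
    [255,[0,0,0],0]
  ]
}}

```text
time: 8.8
tool_pos: [0.5824, -0.0794, 0.175]
ee_rot: [3.139, -0.003, 0.34]
wrist_force: [-1.9, 0.2, 12.4]
width: 0.0293
finger_force: 30.0
```

The position has stopped at the expected floor height while the force climbs, so the tablets are home. Pressing firmly.

Call:
{"name": "carry_out", "arguments": {
  "increments": [
    [255,[0,0,2],0],
    [255,[0,0,2],0],
    [255,[0,0,0],0],
    [255,[0,0,0],0],
    [255,[0,0,0],0],
    [255,[0,0,0],0]
  ]
}}

```text
time: 9.4
tool_pos: [0.5832, -0.0797, 0.1747]
ee_rot: [3.136, -0.007, 0.34]
wrist_force: [-3.4, 0.3, 22.8]
width: 0.0295
finger_force: 30.0
```

Call:
{"name": "carry_out", "arguments": {
  "increments": [
    [255,[0,0,-3],0],
    [255,[0,0,-3],0],
    [255,[0,0,-1],0],
    [255,[0,0,0],0],
    [255,[0,0,0],0]
  ]
}}

```text
time: 9.9
tool_pos: [0.5821, -0.0796, 0.1749]
ee_rot: [3.14, -0.001, 0.34]
wrist_force: [1.0, -1.1, 6.3]
width: 0.0296
finger_force: 30.0
```

Call:
{"name": "carry_out", "arguments": {
  "increments": [
    [255,[0,0,-2],0],
    [255,[0,0,0],0],
    [210,[0,0,0],0],
    [180,[0,0,0],0],
    [120,[0,0,0],0],
    [60,[0,0,0],0],
    [0,[0,0,0],0],
    [0,[0,0,0],0]
  ]
}}

```text
time: 10.7
tool_pos: [0.5818, -0.0792, 0.1766]
ee_rot: [3.141, -0.0, 0.34]
wrist_force: [0.8, -0.3, 0.0]
width: 0.0581
finger_force: 0.0
```

Call:
{"name": "carry_out", "arguments": {
  "increments": [
    [0,[0,0,0],0],
    [0,[0,0,0],0],
    [0,[0,0,0],0],
    [0,[0,0,0],0],
    [0,[0,0,0],0]
  ]
}}

```text
time: 11.2
tool_pos: [0.5817, -0.0792, 0.1764]
ee_rot: [3.142, 0.0, 0.34]
wrist_force: [-0.0, -0.5, -0.3]
width: 0.0933
finger_force: 0.0
```

Released. Next I retract straight up, then back away so the cameras can see.

Call:
{"name": "carry_out", "arguments": {
  "increments": [
    [0,[0,0,-15],0],
    [0,[0,0,-30],0],
    [0,[0,0,-30],0],
    [0,[0,0,-15],0],
    [0,[-40,0,0],0],
    [0,[-40,0,0],0],
    [0,[-40,0,0],0],
    [0,[-40,0,0],0]
  ]
}}

```text
time: 12.0
tool_pos: [0.4294, -0.1328, 0.2667]
ee_rot: [3.141, 0.0, 0.34]
wrist_force: [-0.0, -1.1, 0.8]
width: 0.0941
finger_force: 0.0
```

Call:
{"name": "carry_out", "arguments": {
  "increments": [
    [0,[-25,0,0],0],
    [0,[0,0,0],0],
    [0,[0,0,0],0],
    [0,[0,0,0],0]
  ]
}}

```text
time: 12.4
tool_pos: [0.4081, -0.1406, 0.2665]
ee_rot: [-3.141, -0.0, 0.34]
wrist_force: [-0.2, -0.7, 0.0]
width: 0.0942
finger_force: 0.0
```

```bash
python3 -c "
from h import *
t=snap('top','t4');s=snap('side','s4');to(0,0,0)
cv2.imwrite('pics/c4.png',np.hstack([cv2.resize(t[90:290,300:500],(400,400)),cv2.resize(s[80:260,210:390],(400,400))]))"
```

```text
t 12.5 pos [ 0.4081 -0.1405  0.2662] rpy [-3.141e+00  3.000e-04  3.410e-01] F [-0.6 -0.1 -0. ] w 0.0939 tool mm [-337.6 -268.9  266.2]
```

View pics/c4.png

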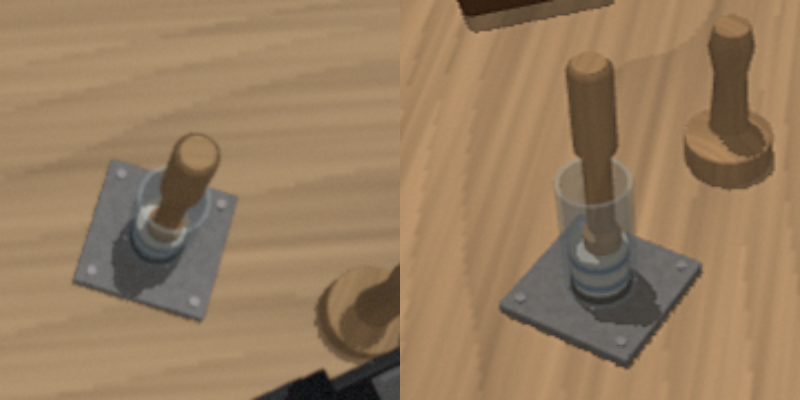

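The tablets sit on the tube floor at side crop (600,270). The rod stands upright on them, with its head at (590,65), and the gripper is clear. Handing in.

```bash
python3 -c "
from bench import robot
print(robot.close_job())"
```

```text
the job is handed in; nothing more can be done
None
```

The job is handed in: the tablets were pushed to the tube floor and pressed there with about 23 N, and the rod was left standing on them with the gripper clear, at about 12.5 s on the robot's clock.

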